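# Open a bench locker's double door, flush bolt and all

## Robot

A 7-joint arm with a two-finger parallel gripper is mounted at the origin on the work surface. World frame = base frame: x ahead of the robot, y to its left, z up, the work surface at z = 0. Lengths are in mm, angles in rad, forces in N, time in s.
With the tool pointing down it reaches from about 400 to 875 mm from the base axis. Payload 19.3 kg.
Tool frame: the origin (TCP) lies at the very end of the fingers, on their centre line; the grasp point (between the pads) lies 19 mm behind it (grip_point_offset is the z of the grasp point in the tool frame, in mm); z points along the fingers, y is the line along which they close (so a half turn about z gives the same grasp; the last joint's range is limited). The gripper opens to 85 mm and grips with 20 to 120 N. Pads are 22 mm wide; open, the fingers measure 114 mm over their backs; the gripper's body (76 mm by 85 mm) begins 54 mm behind the grasp point. The pads swing forward as they close: fully open they stand 13 mm farther back than shut.
Start: joints at [-1.254, 0.521, -0.036, 1.599, 0.021, 1.021, -0.113], TCP at [235.784, 578.81, 231.291] pointing down, gripper open.
Joint ranges: [-2.91, 2.91], [-0.3, 2.13], [-1.5, 1.42], [0.17, 2.43], [-1.26, 4.41], [0.16, 1.93], [-2.52, 2.52]. Speed limits (rad/s): [1.89, 1.89, 2.39, 2.39, 3.01, 3.01, 3.01].

## Interface

Orientations are given as a 3x3 rotation matrix whose columns are the frame's x, y, z axes.
In Python, from workcell import movep, movel, goto_joints, open_gripper, clamp, wait, inverse_kinematics, read_state, camera, PlanningError, finish_job, grip_point_offset gives the robot as it stands. Calls block until the motion is done:
- movep(position, orientation): joint-space move of the TCP to a pose.
- movel(position, frame=None, max_speed=150, guard=None): straight line of the TCP; frame=None keeps the orientation; max_speed is the mean speed in mm/s. With guard (N) it stops when the force on the tool has changed by that much, and returns True; else False.
- goto_joints(angles): joint-space move.
- open_gripper() and clamp(): open the fingers fully, or close them until they stop; the grip force is fixed at half the most.
- wait(seconds).
- inverse_kinematics(position, orientation): joint angles nearest the present ones, or None.
- read_state(): the state.
- camera(name): name is "scene" or "side" or "wrist"; returns a dict with "image" (480x640x3 uint8, blue, green, red), "range_z" (480x640 float32, mm along the optical axis (not along the pixel's ray), 0 where there is no reading), "fx", "fy", "cx", "cy" (pixels), "dist_coeffs" ([k1, k2, p1, p2, k3] as OpenCV has them; the pictures are not rectified), "cam_to_world" (4x4, takes a point from camera to world coordinates). Camera axes: x right, y up, looking along -z (the intrinsics and any distortion apply to the point x, -y, -z); pixel columns grow to the right and rows downward; lengths in mm; the calibration is good to about 2 mm. A picture is of the moment at which its call begins.
A pose or a line that the arm cannot do raises PlanningError and nothing moves.
- finish_job(): hands the job in; it is judged then, once.
The state is a dict: "time": time; "qpos": joint angles; "qvel": joint speeds; "joint_efforts": joint torques, N m; "eef_pos": TCP position; "tool_rot": TCP orientation; "ft_force": force on the tool from outside, world axes, zero at the start; "torque": the same for the moment, N m; "finger_gap": finger opening in mm; "gripper_force": force on a finger pad.
Only numpy, scipy, OpenCV 4.12 (cv2) and the standard library are available. Lean on these libraries where they do the work, as an engineer would, in place of code of your own. Each camera call takes 0.05 s, during which the arm holds its last target. There are 200 camera calls.

## Task

The wide box in the bench locker only comes out with both doors open. Swing the right-hand leaf open by its handle, slide the flush bolt in the edge of the left-hand leaf all the way down, then swing that leaf open too. Leave both leaves standing square to the locker or further, without flinging them, and leave the things beside the locker where they are.

Things in the scene. Friction and masses are not known exactly. Their poses are not given: they have to be found in the camera images.
- locker: grey-green steel locker fixed to the bench, 330 mm wide, 200 mm high. Origin: centre of its underside; z up, -x out of the front, +y its left side as seen from the robot. The carcass and its top end at x = -85 mm; the shut leaves lie in front of it (x = -85 to -111 mm), their top edges level with the carcass top, hinged at the outer corners (y = -165, +165 mm) and meeting at y = 0
- strike_plate (a point): steel strike plate on the locker's top, over the left-hand leaf's meeting edge: 29 mm wide (locker y 1.5 to 30 mm), locker x -110 to -60 mm, its top 9 mm above the locker's top. The bolt's rod stands up through its hole; this point is the hole's centre at the plate's top
- active_leaf (a joint): angle of the right-hand leaf, a hollow pan whose face overlaps the left leaf by 13 mm: 0 shut, grows as it swings out towards the robot, 1.57 square to the locker, stop at 1.92. Light friction (about 1.3 N at the handle): it stays where it is left
- active_handle (a point): right-hand leaf's pull, a vertical round steel bar 11 mm thick and 100 mm long, its axis 35 mm off the leaf's face and 120 mm along the leaf from the hinge. The point is on the bar's axis, 30 mm below the leaf's top edge; the bar ends 5 mm above it and runs down from it. Turns with the leaf: x into the leaf, y from the hinge to the free edge
- active_hinge (a point): vertical hinge axis of the right-hand leaf, at its outer front corner, at the height of its top edge (200 mm)
- flush_bolt (a joint): travel of the flush bolt, straight down: 0 shot (rod 14 mm above the left leaf's top edge, in the strike plate), 0.022 fully withdrawn, at its lower stop. About 5 N of friction; stays where it is left. With travel below 0.011 the rod is in the strike plate and the left-hand leaf cannot open
- thumb_piece (a point): brass thumb piece of the flush bolt: centre of the top of the part that stands 20 mm out of the left leaf's meeting edge, towards locker -y; 16 mm along locker x, 8 mm thick. Bolt shot: 22 mm below the leaf's top edge, its middle 11 mm before the carcass front, inside the hollow right-hand leaf: reachable, from above, only once that leaf is open. Axes of the left leaf
- passive_leaf (a joint): angle of the left-hand leaf (20 mm thick), the one with the flush bolt: 0 shut, grows as it swings out towards the robot, 1.57 square to the locker, stop at 1.92. Light friction (about 1.3 N at the handle): it stays where it is left
- passive_handle (a point): left-hand leaf's pull, the same vertical bar, 11 mm thick and 100 mm long, its axis 37 mm off the leaf's face and 120 mm along the leaf from the hinge. The point is on the bar's axis, 30 mm below the leaf's top edge; the bar ends 5 mm above it and runs down from it. Turns with the leaf: x into the leaf, y from the free edge to the hinge
- passive_hinge (a point): vertical hinge axis of the left-hand leaf, at its outer front corner, at the height of its top edge (200 mm)
- shoe_last: bystander: yellowish shoe last, 250 mm long, 101 mm high, sole down on the bench to the left of the locker; origin under its middle, x towards the toe
- cement_jar: bystander: amber cement jar with a red cap, 68 mm across, 105 mm high, standing to the right of the locker; origin: centre of its underside
- hammer: bystander: hammer, 260 mm long, lying on the bench to the right of the locker; origin under its middle, x from handle to head

How it is judged:
By the outcome, as a careful person would: the job done as asked, in the order asked, and still so for the second after the job is handed in, with the robot touching nothing.
It also fails if it takes over 72 s, if anything falls off the work surface, if the arm or the gripper's body presses on something with over 40 N, if the wrist force passes 120 N, or if a joint passes its speed limit or range.

## Working session

There is one attempt and no reset: what is moved stays moved. The work goes in short steps, each a Python script; the robot and the scene stay as the last script left them, time stands still between calls to the robot, and variables do not carry over. Pictures are saved under pics/ and viewed, at most 10 in all, crops included, and the job is handed in when it is done.

```bash
ls; mkdir -p pics; python3 - <<'E'
from workcell import *
import cv2,numpy as np
for n in("scene","side"):
    c=camera(n); cv2.imwrite(f"pics/{n}0.png",c["image"]); np.savez(f"{n}0.npz",**c)
    print(n,c["cam_to_world"].round(3).tolist(),c["fx"],c["cx"],c["cy"],c["dist_coeffs"],(c["range_z"]>0).mean())
print(read_state(),grip_point_offset)
E
```

```text
pics
scene [[0.743, -0.455, 0.491, 1093.998], [0.669, 0.495, -0.554, -644.156], [0.009, 0.741, 0.672, 887.035], [0.0, 0.0, 0.0, 1.0]] 474.80583929738674 314.54004737674984 249.00283121880452 [0.03448022 0.         0.         0.         0.        ] 0.995947265625
side [[0.897, 0.312, -0.312, 246.359], [-0.441, 0.627, -0.642, -666.954], [-0.005, 0.714, 0.7, 873.578], [0.0, 0.0, 0.0, 1.0]] 442.8012587910108 319.8551936660447 234.1285207441758 [-0.04553951  0.          0.          0.          0.        ] 0.996142578125
{'time': 0.1, 'qpos': array([-1.25418995,  0.52195902, -0.03632855,  1.59991399,  0.02118311,
        1.02111149, -0.11280008]), 'qvel': array([ 3.45830479e-04, -5.38161726e-05,  1.42072011e-03,  1.26761535e-03,
        4.58351422e-04,  2.69087552e-03,  6.07282154e-04]), 'joint_efforts': array([ 4.33310604e-03, -9.28485632e+01,  1.98433846e+00, -3.70537770e+01,
        1.81656011e-02,  5.44511480e-03, -6.18542367e-05]), 'eef_pos': array([235.68688875, 578.54620481, 230.79365241]), 'tool_rot': array([[-9.26111136e-01,  3.77250653e-01, -3.28598361e-04],
       [ 3.77250792e-01,  9.26110648e-01, -9.52543029e-04],
       [-5.50290387e-05, -1.00612470e-03, -9.99999492e-01]]), 'ft_force': array([ 0.09260994, -0.26417247, -0.08086149]), 'torque': array([-0.01515947, -0.01468001, -0.02632783]), 'gripper_force': 0.0, 'finger_gap': 85.52920313343516} -18.700000000000003
```

View pics/scene0.png

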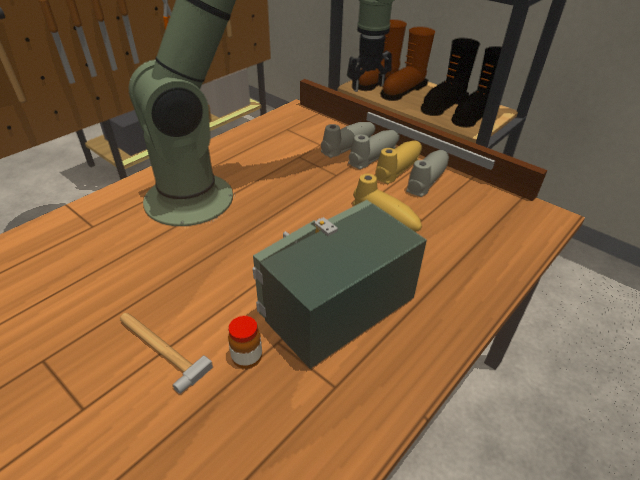

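View pics/side0.png

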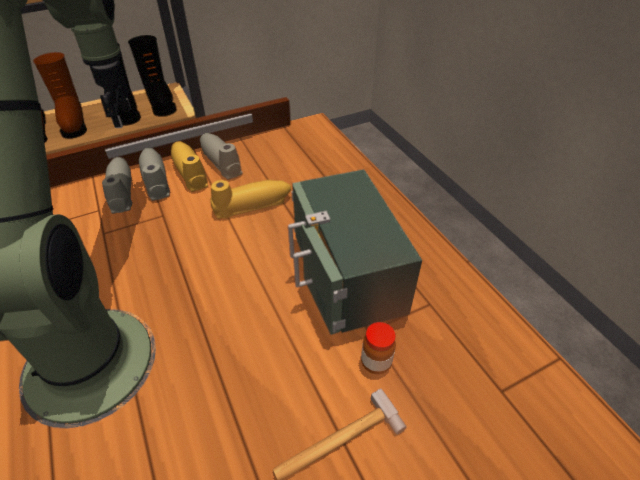

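Both views show the locker: its top quad in scene spans about (256,262), (368,205), (425,242), (310,318), with the strike plate at (325,226). The jar is at (244,340), the hammer around (165,350), and the shoe last at (385,205). In the side view the plate is at (317,217) and the handles at (297,240) and (300,270).

```bash
cat > vis.py <<'E'
import cv2,numpy as np
def cloud(c):
    K=np.array([[c["fx"],0,c["cx"]],[0,c["fy"],c["cy"]],[0,0,1.]])
    v,u=np.mgrid[:480,:640]
    p=cv2.undistortPoints(np.dstack([u,v]).reshape(-1,1,2).astype(np.float64),K,np.array(c["dist_coeffs"])).reshape(480,640,2)
    z=c["range_z"]; P=np.dstack([p[...,0]*z,-p[...,1]*z,-z]); T=np.array(c["cam_to_world"])
    W=P@T[:3,:3].T+T[:3,3]; W[z==0]=np.nan
    return W
E
python3 - <<'E'
from vis import *
for n in("scene","side"):
    c=np.load(n+"0.npz"); W=cloud(c); hsv=cv2.cvtColor(c["image"],cv2.COLOR_BGR2HSV)
    bench=W[(W[...,0]>200)&(W[...,0]<900)&(abs(W[...,1])<400)&(abs(W[...,2])<15)]
    print(n,"bench z",np.median(bench[:,2]))
    m=(abs(W[...,2]-200)<5)&(W[...,0]>300)&(W[...,0]<1100)&(abs(W[...,1])<450)
    _,lab,st,_=cv2.connectedComponentsWithStats(m.astype(np.uint8)); k=1+st[1:,4].argmax(); m=lab==k
    q=W[m]; r=cv2.minAreaRect(q[:,:2].astype(np.float32)); print("top z",np.median(q[:,2]),"rect",r,cv2.boxPoints(r).round(1).tolist())
    # plate: z ~209
    p=W[(abs(W[...,2]-209)<3.0)&(cv2.pointPolygonTest is not None)]
    h=W[...,2]; bx=cv2.boxPoints((r[0],(r[1][0]+10,r[1][1]+10),r[2]))
    ins=np.array([[cv2.pointPolygonTest(bx,(float(a),float(b)),False)>0 for a,b in p[:,:2]]]).ravel()
    p=p[ins]; rp=cv2.minAreaRect(p[:,:2].astype(np.float32)); print("plate",len(p),rp,np.median(p[:,2]))
    S=hsv.astype(int)
    red=(S[...,1]>200)&((S[...,0]<5)|(S[...,0]>175))&(S[...,2]>120)&(W[...,2]>80)&(W[...,2]<125)&(abs(W[...,1])<400)
    j=W[red]; print("jar cap",j.shape, np.median(j,0), cv2.minEnclosingCircle(j[:,:2].astype(np.float32)))
    y=(W[...,2]>20)&(W[...,2]<115)&(S[...,0]>15)&(S[...,0]<32)&(S[...,1]>120)&(W[...,0]>500)&(W[...,0]<1000)&(abs(W[...,1])<450)
    j=W[y]; print("last",cv2.minAreaRect(j[:,:2].astype(np.float32)))
    hm=(W[...,2]>8)&(W[...,2]<60)&(W[...,0]>250)&(W[...,0]<1000)&(W[...,1]<-80)&(W[...,1]>-450)
    _,lab,st,ce=cv2.connectedComponentsWithStats(hm.astype(np.uint8))
    for i in range(1,len(st)):
        if st[i,4]>150: 
            j=W[lab==i]; print("low",st[i],j.mean(0).round(),cv2.minAreaRect(j[:,:2].astype(np.float32)))
E
```

```text
scene bench z -0.8971800036659374
top z 198.7765680186938 rect ((623.5575561523438, -32.37158203125), (333.4885559082031, 212.56521606445312), 81.07220458984375) [[492.70001220703125, -180.60000610351562], [702.7000122070312, -213.60000610351562], [754.4000244140625, 115.9000015258789], [544.4000244140625, 148.8000030517578]]
plate 187 ((562.5034790039062, -7.271589279174805), (31.144407272338867, 53.097679138183594), 81.72935485839844) 208.3042061513744
jar cap (495, 3) [ 572.0494382  -277.80790597  103.86549826] ((573.0577392578125, -276.953857421875), 29.78583335876465)
last ((626.0263671875, -17.516876220703125), (251.89927673339844, 762.0384521484375), 0.0050498684868216515)
low [ 256  301  101   68 1332] [ 656. -174.   35.] ((639.3126220703125, -180.4074249267578), (238.0879669189453, 111.1220703125), 25.48411750793457)
low [ 120  313   93   80 1600] [ 453. -394.   22.] ((412.6833801269531, -389.76214599609375), (263.3587646484375, 88.66649627685547), 0.06391655653715134)
low [229 342  33  26 450] [ 593. -292.   36.] ((587.4258422851562, -288.1339111328125), (68.0634765625, 34.
[... 447 characters left out ...]
922) 207.7867500614575
jar cap (576, 3) [ 570.16162583 -275.40049656  104.38427894] ((570.56396484375, -274.564697265625), 30.64564323425293)
last ((592.1871948242188, -13.290740966796875), (183.94903564453125, 758.9591674804688), 0.01495378464460373)
low [ 314  291   99   44 1156] [ 589. -184.   36.] ((583.620849609375, -180.86093139648438), (90.18722534179688, 226.92294311523438), 55.99159240722656)
low [361 343  34  31 410] [ 554. -295.   35.] ((559.4774169921875, -287.8370361328125), (35.31937789916992, 69.06857299804688), 49.3570556640625)
low [ 273  389  133   91 2401] [ 429. -393.   22.] ((413.1658020019531, -399.1141052246094), (260.5846862792969, 89.0599136352539), 5.52891731262207)
```

```bash
python3 - <<'E'
from vis import *
yaw=np.deg2rad(-8.95); O=np.array([629,-32.])
R=np.array([[np.cos(yaw),-np.sin(yaw)],[np.sin(yaw),np.cos(yaw)]])
for n in("scene","side"):
    c=np.load(n+"0.npz"); W=cloud(c); L=(W[...,:2]-O)@R; z=W[...,2]
    for y0 in range(-170,171,20):
        m=(abs(L[...,1]-y0)<5)&(abs(L[...,0])<180)
        t=L[m&(abs(z-199)<4)][:,0]; 
        if len(t): print(n,y0,"top x",t.min().round(1),t.max().round(1),end=" | ")
    print()
    for x0 in(-80,-40,0,40,80):
        t=L[(abs(L[...,0]-x0)<5)&(abs(L[...,1])<200)&(abs(z-199)<4)][:,1]; print(x0,"y",t.min().round(1),t.max().round(1))
    # front face points
    m=(z>60)&(z<190)&(L[...,0]>-200)&(L[...,0]<-85)&(abs(L[...,1])<180)
    for y0 in range(-170,171,20):
        q=L[m&(abs(L[...,1]-y0)<8)][:,0]
        if len(q): print(y0,len(q),q.min().round(1),np.median(q).round(1),end=" | ")
    print()
    q=(L[...,0]<-118)&(L[...,0]>-180)&(abs(L[...,1])<170)&(z>90)&(z<190)
    _,lab,st,_=cv2.connectedComponentsWithStats(q.astype(np.uint8))
    for i in range(1,len(st)):
        j=lab==i; print(st[i],L[j].mean(0).round(1),L[j].min(0).round(1),L[j].max(0).round(1),z[j].min().round(1),z[j].max().round(1))
    cv2.imwrite(f"pics/crop_{n}.png",cv2.resize(c["image"][190:340,240:440],(800,600),interpolation=2))
E
```

```text
scene -170 top x -93.7 99.6 | scene -150 top x -98.1 100.0 | scene -130 top x -100.3 100.4 | scene -110 top x -101.0 100.5 | scene -90 top x -102.7 99.3 | scene -70 top x -105.2 100.4 | scene -50 top x -104.2 99.7 | scene -30 top x -105.9 100.3 | scene -10 top x -110.3 100.2 | scene 10 top x -111.6 99.3 | scene 30 top x -49.0 99.6 | scene 50 top x -93.1 99.7 | scene 70 top x -92.6 99.7 | scene 90 top x -92.6 100.2 | scene 110 top x -92.4 98.8 | scene 130 top x -93.5 99.6 | scene 150 top x -93.1 98.6 | scene 170 top x -8.0 75.4 | 
-80 y -165.1 165.0
-40 y -168.0 164.4
0 y -166.1 165.5
40 y -167.4 164.6
80 y -166.7 165.4
-170 122 -97.3 -89.2 | -130 2 -96.3 -96.2 | -110 5 -98.8 -97.4 | -90 7 -99.3 -98.3 | -70 11 -101.6 -100.2 | -50 41 -145.3 -134.7 | -30 17 -106.4 -102.7 | -10 19 -107.0 -104.2 | 10 14 -107.3 -105.8 | 50 2 -130.6 -130.3 | 
[317 218   3   2   3] [-131.1   42.7] [-132.8   41. ] [-129.9   44.7] 172.7 176.6
[283 231   6   7  29] [-137.6  -51.5] [-145.3  -56.7] [-128.6  -44.9] 161.9 177.1
side -170 top x -71.1 96.7 | side -150 top x -98.9 98.7 | side -130 top x -100.5 99.3 | 
[... 379 characters left out ...]
 x -92.6 98.3 | side 170 top x -88.2 92.2 | 
-80 y -163.2 162.9
-40 y -165.7 166.2
0 y -166.2 163.5
40 y -165.7 167.5
80 y -164.3 164.6
-170 184 -98.9 -92.7 | -150 116 -99.8 -98.7 | -130 104 -103.3 -100.2 | -110 113 -104.7 -101.7 | -90 93 -105.9 -103.1 | -70 89 -105.5 -104.5 | -50 370 -146.6 -131.2 | -30 71 -108.2 -107.3 | -10 73 -110.2 -108.7 | 10 51 -111.0 -110.0 | 30 13 -128.6 -92.5 | 50 117 -135.3 -125.2 | 70 17 -93.3 -92.6 | 90 50 -95.4 -92.9 | 110 55 -95.3 -92.6 | 130 52 -95.2 -92.6 | 150 48 -93.9 -92.6 | 170 21 -94.7 -93.0 | 
[288 224   7  28 139] [-129.4   42.1] [-135.2   37.5] [-118.5   48.8] 91.6 176.4
[293 251  13  31 175] [-138.5  -50.6] [-146.6  -54.5] [-118.6  -42.5] 91.3 175.8
```

View pics/crop_side.png

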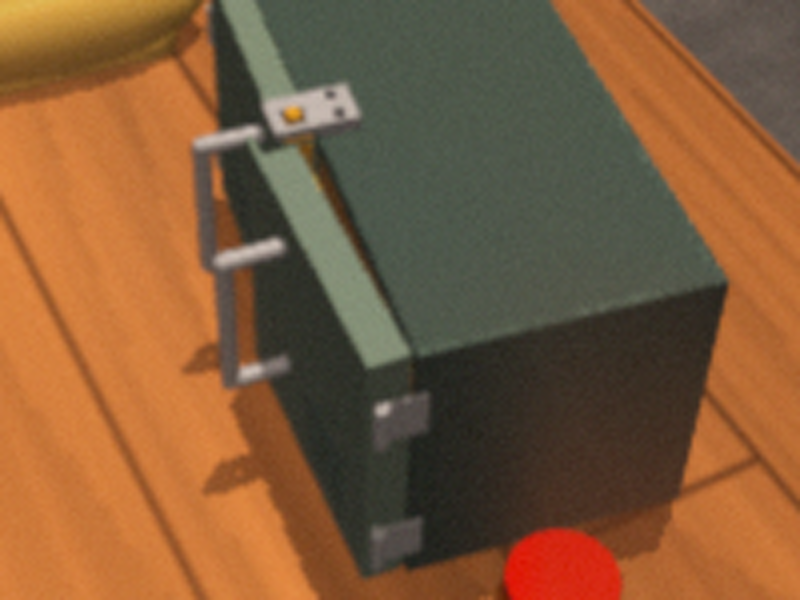

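The crop shows the right leaf already slightly ajar (about 0.075 rad). The plate and brass rod are at about (300,110), and the two handles are at (205,200) and (225,310). I can now fix the locker pose: yaw −8.95°, origin ≈ (642.7, −35). Next I check IK along the arcs and the position of the last.

```bash
cat > h.py <<'E'
from workcell import *
from vis import *
yaw=np.deg2rad(-8.95); O=np.array([642.7,-35.0])
R=np.array([[np.cos(yaw),-np.sin(yaw)],[np.sin(yaw),np.cos(yaw)]])
def w(x,y,z): return np.r_[O+R@[x,y],z]
def loc(W): return (W[...,:2]-O)@R
def frame(ydir):                       # tool down, y along local direction
    y=np.r_[R@ydir,0]; z=np.array([0,0,-1.]); return np.column_stack([np.cross(y,z),y,z])
def handle(side,a,z,s=1):              # side -1 right, +1 left; s flips tool y
    H=np.array([-111,-165.]) if side<0 else np.array([-105,165.])
    off=35 if side<0 else 37
    u=np.array([-np.sin(a),-side*np.cos(a)]); n=np.array([-np.cos(a),side*np.sin(a)])
    return w(*(H+120*u+off*n),z),frame(s*u)
E
python3 - <<'E'
from h import *
for side in(-1,1):
  for s in(1,-1):
    print(side,s)
    for a in(0.075,.5,1,1.4,1.7):
      for z in (143,260):
        q=inverse_kinematics(*handle(side,a,z,s)); print("  ",a,z,None if q is None else np.round(q,2))
for yd in([0,1],[0,-1]): print("bolt",inverse_kinematics(w(-102,-18,156),frame(yd)))
for n in("scene","side"):
    c=np.load(n+"0.npz"); W=cloud(c); S=cv2.cvtColor(c["image"],cv2.COLOR_BGR2HSV).astype(int); L=loc(W)
    m=(W[...,2]>25)&(W[...,2]<115)&(L[...,1]>168)&(L[...,1]<330)&(abs(L[...,0])<350)&(S[...,0]<32)&(S[...,1]>100)
    print("last local",L[m].min(0),L[m].max(0),W[m][:,2].max())
E
```

```text
-1 1
   0.075 143 [-0.16  0.44  0.2   2.05 -0.14  0.66  1.62]
   0.075 260 [-0.34  0.28  0.42  1.94 -0.14  0.95  1.64]
   0.5 143 [-0.07  0.38  0.15  2.16 -0.1   0.61  2.06]
   0.5 260 [-0.34  0.2   0.46  2.04 -0.11  0.92  2.09]
   1 143 [ 0.86  0.45 -0.86  2.18  0.52  0.73  2.06]
   1 260 [ 1.08  0.27 -1.06  2.04  0.29  0.98  2.28]
   1.4 143 [-0.54  0.73  1.23  2.23 -0.95  0.89 -2.16]
   1.4 260 [-0.73  0.51  1.42  2.1  -0.59  1.04 -2.47]
   1.7 143 [-0.44  0.77  1.23  2.18 -0.97  0.92 -1.78]
   1.7 260 [-0.56  0.43  1.25  2.06 -0.5   1.   -2.23]
-1 -1
   0.075 143 [-0.53  0.54  0.72  2.07 -0.54  0.72 -1.11]
   0.075 260 [-0.75  0.42  1.01  1.95 -0.43  1.   -1.19]
   0.5 143 [-0.48  0.47  0.69  2.17 -0.49  0.66 -0.67]
   0.5 260 [-0.71  0.28  0.93  2.05 -0.28  0.94 -0.86]
   1 143 [-0.5   0.5   0.89  2.24 -0.64  0.68  0.12]
   1 260 [-0.6   0.2   0.9   2.11 -0.2   0.91 -0.31]
   1.4 143 [-0.34  0.48  0.83  2.22 -0.59  0.66  0.59]
   1.4 260 [-0.46  0.22  0.89  2.1  -0.21  0.92  0.22]
   1.7 143 [-0.18  0.48  0.73  2.17 -0.52  0.66  0.88]
   1.7 260 [-0.35  0.27  0.88  2.05 -0.26  0
[... 778 characters left out ...]
09  0.94  0.74]
   1 143 [-0.62  0.41  0.26  2.12 -0.18  0.63  0.18]
   1 260 [-0.71  0.23  0.35  2.   -0.1   0.93  0.1 ]
   1.4 143 [-0.75  0.44  0.32  2.07 -0.22  0.66 -0.27]
   1.4 260 [-0.83  0.27  0.39  1.95 -0.13  0.94 -0.36]
   1.7 143 [-0.82  0.49  0.36  2.   -0.26  0.69 -0.58]
   1.7 260 [-0.88  0.32  0.42  1.89 -0.16  0.96 -0.67]
bolt [-0.17318656  0.49339526  0.17876856  1.90277073 -0.12308886  0.75588787
  1.48900532]
bolt [-0.52783447  0.59311042  0.69497816  1.92011757 -0.51517454  0.8131929
 -1.27890313]
last local [-311.56732943  305.71395466] [-90.10768328 329.98535   ] 101.33959131341783
last local [-308.31591416  168.24445228] [-95.45302904 329.9954679 ] 101.77323626796715
```

```bash
cat >> h.py <<'E'
def rep(t):
    s=read_state(); print(t,round(s["time"],1),s["eef_pos"].round(1),"F",s["ft_force"].round(1),"gap",round(float(s["finger_gap"]),1),"q7",s["qpos"][6].round(2))
def swing(side,a0,a1,z,n,v=60):
    for a in np.linspace(a0,a1,n+1)[1:]:
        p,f=handle(side,a,z,-1); movel(p,f,max_speed=v); rep(round(float(a),2))
        if np.linalg.norm(read_state()["ft_force"])>45: print("HIGH FORCE"); break
def snap(n,name):
    c=camera(n); cv2.imwrite(f"pics/{name}.png",c["image"]); np.savez(f"{name}.npz",**c)
E
python3 - <<'E'
from h import *
p,f=handle(-1,0.075,290,-1); movep(p,f); rep("above")
snap("wrist","wr1")
p,_=handle(-1,0.075,144,-1); print(movel(p,max_speed=120,guard=15)); rep("down")
clamp(); rep("clamped")
snap("side","side1")
E
```

```text
above 2.5 [482.4 -57.6 289.9] F [ 0.2  0.7 -0.1] gap 85.6 q7 -1.26
False
down 4.0 [482.5 -58.3 144.5] F [0.7 0.6 0.3] gap 85.8 q7 -1.06
clamped 4.6 [482.2 -56.2 144.1] F [-3.3 14.  12.6] gap 9.5 q7 -1.06
```

View pics/side1.png

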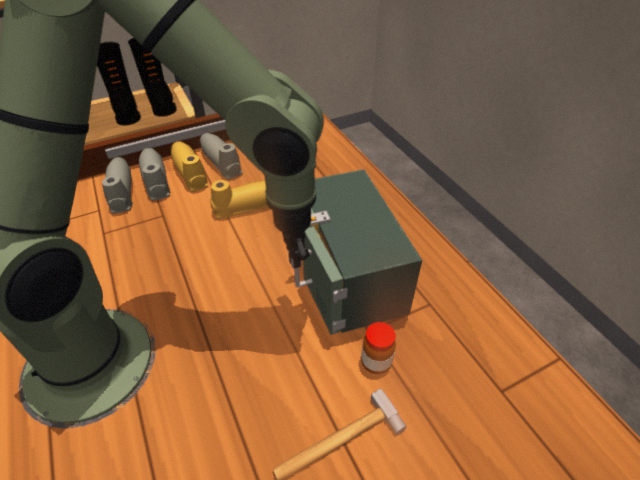

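The fingers hold the right handle at about (297,262), with the gap at 9.5 mm. The bar sits about 2 mm further +y than estimated, so I shift the origin and swing.

```bash
sed -i 's/-35.0\]/-32.8]/' h.py; python3 - <<'E'
from h import *
swing(-1,0.075,1.7,144,12,70)
E
```

```text
0.21 5.1 [465.9 -61.4 144.2] F [ 0.9 -4.8 -0.3] gap 9.0 q7 -0.95
0.35 5.5 [450.7 -68.6 144.2] F [ 3.7 -9.7 -5.4] gap 9.6 q7 -0.83
0.48 5.8 [436.7 -77.8 144.2] F [  7.  -13.  -11.3] gap 9.3 q7 -0.7
0.62 6.2 [424.1 -88.7 144.3] F [ 11.9 -15.1 -17.1] gap 9.4 q7 -0.58
0.75 6.6 [ 413.1 -101.   144.3] F [ 16.7 -14.5 -23. ] gap 9.1 q7 -0.45
0.89 7.0 [ 403.8 -114.7  144.3] F [ 21.2 -15.7 -28.1] gap 9.5 q7 -0.31
1.02 7.4 [ 396.4 -129.5  144.3] F [ 23.9 -13.7 -31.1] gap 9.6 q7 -0.17
1.16 7.8 [ 390.9 -145.2  144.4] F [ 26.8 -10.8 -31.9] gap 9.5 q7 -0.02
1.29 8.2 [ 387.6 -161.4  144.3] F [ 28.1  -8.5 -31.9] gap 9.3 q7 0.13
1.43 8.6 [ 386.3 -177.9  144.4] F [ 28.8  -4.6 -30.9] gap 9.0 q7 0.28
1.56 9.0 [ 387.2 -194.4  144.3] F [ 29.   -0.9 -28.2] gap 9.5 q7 0.42
1.7 9.4 [ 390.3 -210.6  144.3] F [ 27.9   1.6 -23.1] gap 9.3 q7 0.57
```

```bash
python3 - <<'E'
from h import *
open_gripper(); rep("open"); 
p=read_state()["eef_pos"]; movel(p+[0,0,120],max_speed=150); rep("up")
movep(w(-120,-30,330),frame([0,-1])); rep("look"); snap("wrist","wr2"); snap("scene","sc2"); snap("side","sd2")
c=np.load("wr2.npz"); print(c["cam_to_world"].round(2).tolist())
a=c["image"]; b=np.load("sd2.npz")["image"]
cv2.imwrite("pics/cmp2.png",np.hstack([cv2.resize(a,(400,300)),cv2.resize(b,(400,300))]))
E
```

```text
open 10.1 [ 386.5 -210.3  144. ] F [ 0.5  0.5 -0.4] gap 85.4 q7 0.57
up 11.0 [ 386.2 -210.1  263.4] F [ 0.5  0.5 -1. ] gap 85.2 q7 0.45
look 12.9 [519.3 -44.1 329.8] F [-0.3 -0.4 -0.2] gap 85.5 q7 -1.57
[[-0.16, 0.94, 0.31, 597.58], [-0.99, -0.15, -0.05, -55.6], [0.0, -0.31, 0.95, 472.68], [0.0, 0.0, 0.0, 1.0]]
```

View pics/wr2.png

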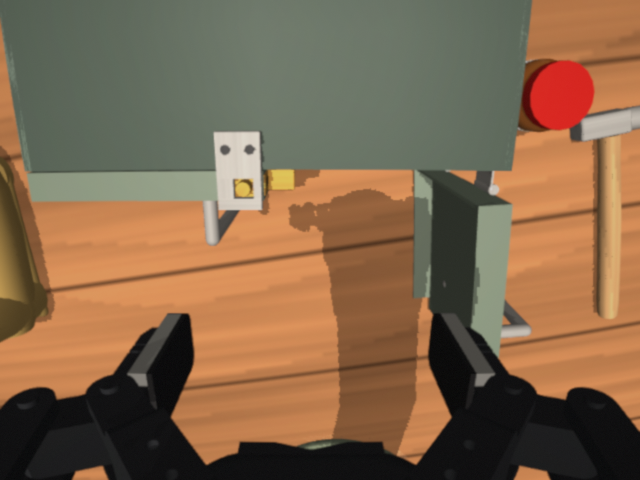

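View pics/sd2.png

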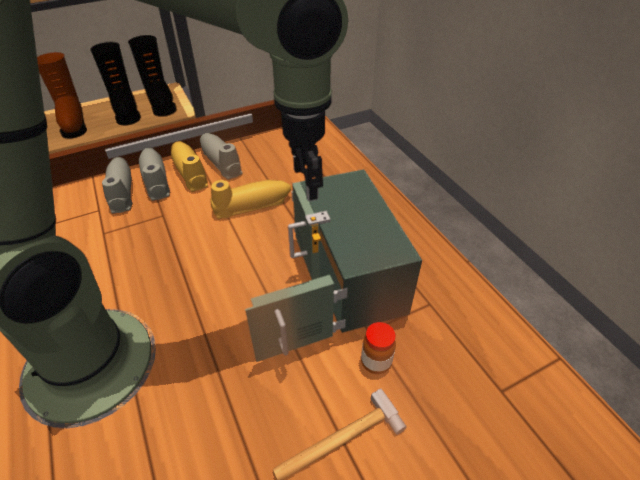

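The wrist view shows the right leaf standing square or a little past it. The brass thumb piece is at about (283,180), next to the plate (rod at (243,188)). In the side view the jar and hammer look unchanged. Next I measure the thumb piece and the leaf angle.

```bash
python3 - <<'E'
from h import *
from scipy import stats
for n in("wr2","sd2","sc2"):
    c=np.load(n+".npz"); W=cloud(c); L=loc(W); z=W[...,2]; S=cv2.cvtColor(c["image"],cv2.COLOR_BGR2HSV).astype(int)
    m=(S[...,0]>18)&(S[...,0]<34)&(S[...,1]>150)&(abs(L[...,0]+96)<40)&(abs(L[...,1])<50)&(z>165)&(z<230)
    for lo,hi,t in((165,190,"thumb"),(200,230,"rod")):
        j=m&(z>lo)&(z<hi)
        if j.sum()>3: print(n,t,j.sum(),L[j].min(0).round(1),L[j].max(0).round(1),L[j].mean(0).round(1),np.median(z[j]).round(1))
    b=(abs(z-208)<3)&(abs(L[...,1]-16)<30)&(abs(L[...,0]+85)<40)&(S[...,1]<60)
    print(n,"plate",L[b].min(0).round(1),L[b].max(0).round(1))
    t=(abs(z-199)<4)&(L[...,0]<-125)&(L[...,0]>-300)&(L[...,1]<-120)&(L[...,1]>-240)
    if t.sum()>30:
        q=L[t]; r=np.polyfit(q[:,0],q[:,1],1); print(n,"leaf",t.sum(),"angle",np.pi/2+np.arctan(r[0]),q.min(0),q.max(0))
    t=(abs(z-199)<4)&(abs(L[...,0])<120)&(abs(L[...,1]-50)<105)
    q=L[t&(abs(L[...,1]-90)<30)]; print("left leaf front/rear x",q[:,0].min().round(1),q[:,0].max().round(1))
E
```

```text
wr2 thumb 427 [-101.1  -16.9] [-87.7   1.6] [-94.5  -8.8] 176.4
wr2 rod 222 [-100.8    9.4] [-89.4  20.8] [-93.8  14.1] 212.1
wr2 plate [-108.5    2.2] [-58.4  31.3]
wr2 leaf 3716 angle 1.679381851975033 [-229.40594169 -176.38932229] [-125.05686441 -144.92922368]
left leaf front/rear x -104.7 22.2
sd2 thumb 36 [-102.5  -21.5] [-88.2  -1.9] [-95.4 -10.2] 174.4
sd2 rod 8 [-98.1  -1.4] [-91.9  16.1] [-94.7  10.9] 210.1
sd2 plate [-110.6   -2. ] [-60.2  31.2]
sd2 leaf 848 angle 1.6494565694473864 [-283.31251707 -182.25074898] [-125.03916767 -147.3693673 ]
left leaf front/rear x -106.7 85.2
sc2 rod 10 [-96.8   5. ] [-91.4  12.9] [-93.2   8.6] 211.2
sc2 plate [-112.9   -3.1] [-57.5  28.9]
sc2 leaf 537 angle 1.6420943684204827 [-285.75661347 -183.02338376] [-125.1004342  -149.57624765]
left leaf front/rear x -108.1 87.2
```

```bash
python3 - <<'E'
from h import *
clamp(); f=frame([0,-1])
movel(w(-101,-18,250),f,max_speed=150)
print(movel(w(-101,-18,186),max_speed=80,guard=12)); rep("near")
for z in (176,170,164,158,152,149):
    g=movel(w(-101,-18,z),max_speed=25,guard=22); rep((z,g))
    if g: break
E
```

```text
False
near 15.4 [540.4 -34.9 186.4] F [-0.  -0.9 -0.2] gap 0.2 q7 -1.47
(176, False) 16.0 [540.  -34.9 175.9] F [-0.2  0.7  0.3] gap 0.1 q7 -1.47
(170, False) 16.4 [540.  -34.9 169.8] F [ 1.  -0.2  0.4] gap -0.1 q7 -1.46
(164, True) 16.6 [540.5 -34.7 167.5] F [-5.6  1.2 19. ] gap 0.4 q7 -1.46
```

```bash
python3 - <<'E'
from h import *
rep("now"); snap("side","sd3"); snap("wrist","wr3"); snap("scene","sc3")
a=np.load("sd3.npz")["image"][180:290,250:400]; b=np.load("wr3.npz")["image"]
cv2.imwrite("pics/c3.png",np.vstack([cv2.resize(a,(400,293),interpolation=2),cv2.resize(b,(400,300))]))
E
```

```text
now 16.6 [540.5 -34.7 167.5] F [-5.6  1.2 19. ] gap 0.4 q7 -1.46
```

View pics/c3.png

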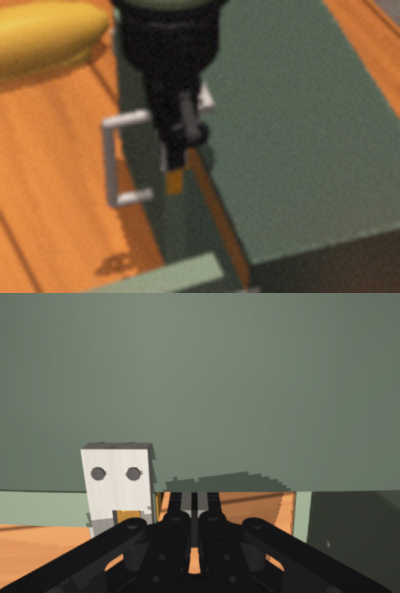

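The side crop shows the brass thumb piece just under the fingertips. In the wrist crop the splayed finger linkage sits close to the plate, so the linkage may be what touched. I'll check the rod height and the closed-finger geometry from the depth data.

```bash
python3 - <<'E'
from h import *
s=read_state(); T=s["tool_rot"]; p=s["eef_pos"]
for n in("wr3","sd3","sc3"):
    c=np.load(n+".npz"); W=cloud(c); L=loc(W); z=W[...,2]; S=cv2.cvtColor(c["image"],cv2.COLOR_BGR2HSV).astype(int)
    m=(S[...,0]>18)&(S[...,0]<34)&(S[...,1]>150)&(abs(L[...,0]+96)<30)&(abs(L[...,1])<35)&(z>120)&(z<230)
    for lo,hi in((120,195),(195,230)):
        j=m&(z>lo)&(z<hi)
        if j.sum(): print(n,"brass",j.sum(),L[j].min(0).round(1),L[j].max(0).round(1),"z",z[j].min().round(1),np.median(z[j]).round(1),z[j].max().round(1))
    Q=(W-p)@T
    dark=(S[...,2]<70)&(abs(Q[...,0])<50)&(abs(Q[...,1])<70)&(Q[...,2]>-110)&(Q[...,2]<5)
    for h in range(0,100,8):
        q=Q[dark&(abs(Q[...,2]+h)<4)]
        if len(q)>3: print(n,"h",h,len(q),"x",np.percentile(q[:,0],[2,98]).round(1),"y",np.percentile(q[:,1],[2,98]).round(1))
E
```

```text
wr3 brass 6 [-92.8  16. ] [-92.2  18. ] z 202.7 203.3 203.6
wr3 h 8 9 x [1.7 4.4] y [-19.3 -19. ]
wr3 h 16 373 x [4.1 7.4] y [-19.1  12.3]
wr3 h 24 607 x [ 5.9 10.8] y [-13.6  12.3]
wr3 h 32 483 x [ 6.  17.5] y [-19.7  12.2]
wr3 h 40 1319 x [-9.8 13.1] y [-19.9  16.9]
wr3 h 48 4081 x [-8.2 13.5] y [-31.9  30. ]
wr3 h 56 9544 x [-8.6 12.5] y [-37.   35.4]
wr3 h 64 6713 x [-8.9 16.7] y [-43.3  42.2]
wr3 h 72 10768 x [-3.  17.2] y [-48.9  47.9]
wr3 h 80 12573 x [ 4.4 17.3] y [-55.4  54.3]
wr3 h 88 5028 x [10.8 17.5] y [-58.7  58.4]
sd3 h 0 9 x [-25.2  -5.1] y [-58.5  -8.5]
sd3 h 8 21 x [-13.2   7.8] y [-68.5  15.1]
sd3 h 16 25 x [-13.2   7.4] y [-60.6  16.5]
sd3 h 24 24 x [-13.3  15.9] y [-0.7 54.5]
sd3 h 32 60 x [-13.   31.3] y [-18.7  66.3]
sd3 h 40 6 x [-15.   -2.3] y [-6.4 12.7]
sd3 h 48 28 x [-15.5   6.6] y [-15.4  34.9]
sd3 h 56 17 x [-15.4   0.9] y [-23.2  41.3]
sd3 h 64 35 x [-19.2  13.9] y [-22.   48.2]
sd3 h 72 44 x [-19.5  14.2] y [-12.8  53.9]
sd3 h 80 35 x [-19.4  13.5] y [-7.1 61.4]
sd3 h 88 85 x [-18.8   9.1] y [-8.  63.2]
sd3 h 96 79 x [-21.8  15.4] y [-8.7 60.3]
sc3 brass 1 [-92.1  -2.2] [-92.1  -2.2] z 192.7 192.7 192.7
sc3 brass 3 [-93.9  -3.7] [-91.4   5.8] z 196.5 198.2 212.4
sc3 h 16 7 x [-6.9  2.7] y [-8.4 18.3]
sc3 h 24 26 x [-5.1 14.3] y [-9.9 25.2]
sc3 h 32 53 x [ 1.7 23.1] y [-8.3 36.5]
sc3 h 40 20 x [ 2.1 12.4] y [-35.4  26.8]
sc3 h 48 75 x [-6.8 14. ] y [-28.4  32. ]
sc3 h 56 82 x [-11.7  12.1] y [-35.5  36.8]
sc3 h 64 74 x [-15.   15.8] y [-38.   45.1]
sc3 h 72 93 x [-5. 16.] y [-46.9  52.4]
sc3 h 80 96 x [-1.3 15.1] y [-51.5  56.7]
sc3 h 88 130 x [-10.1  15.7] y [-55.   63.5]
sc3 h 96 130 x [-6.9 18.2] y [-50.4  61.8]
```

The rod top is now at about 203, down from 212. So the bolt did move about 9 mm, until the splayed linkage (h≈42) hit the strike plate. I'll finish the push with the tool turned 90° and leaning 20° out towards the robot.

```bash
cat >> h.py <<'E'
def lean(t,s):
    d=np.r_[R@[np.sin(t),0],-np.cos(t)]; y=s*np.r_[R@[np.cos(t),0],np.sin(t)]
    return np.column_stack([np.cross(y,d),y,d])
E
python3 - <<'E'
from h import *
p=read_state()["eef_pos"]; movel(p+[0,0,80],max_speed=120); q0=read_state()["qpos"]
best=None
for s in(1,-1):
    q=inverse_kinematics(w(-99,-18,157),lean(.35,s)); print(s,None if q is None else np.round(q,2))
    if q is not None and (best is None or abs(q-q0).max()<best[0]): best=(abs(q-q0).max(),s)
f=lean(.35,best[1]); movep(w(-99,-18,240),f); movel(w(-99,-18,188),max_speed=100,guard=12); rep("near")
for z in (176,171,167,163,159,155,152):
    g=movel(w(-99,-18,z),max_speed=25,guard=22); rep((z,g))
    if g: break
snap("wrist","wr4"); snap("side","sd4"); snap("scene","sc4")
E
```

```text
1 [-0.23  0.38  0.16  2.18  0.1   0.25 -0.33]
-1 [-0.7   0.5   0.8   2.2  -0.96  0.35 -2.45]
near 19.2 [542.4 -35.6 188.4] F [-0.4 -0.5 -0.6] gap 0.2 q7 -2.39
(176, False) 19.9 [542.1 -35.3 176. ] F [-0.  -0.5 -0.8] gap -0.1 q7 -2.36
(171, False) 20.2 [542.  -35.2 170.9] F [ 0.1  0.4 -0.9] gap 0.1 q7 -2.34
(167, False) 20.5 [542.1 -35.2 166.9] F [-0.   0.1 -0.5] gap 0.1 q7 -2.33
(163, False) 20.8 [542.  -35.2 162.9] F [0.2 0.3 0.4] gap 0.1 q7 -2.32
(159, False) 21.1 [542.  -35.2 158.8] F [ 0.1 -0.7  0.8] gap 0.1 q7 -2.3
(155, True) 21.4 [542.7 -35.3 155.5] F [-10.1   2.9  25.2] gap 0.1 q7 -2.29
```

```bash
python3 - <<'E'
from h import *
p=read_state()["eef_pos"]; movel(p+[0,0,100],max_speed=150)
movep(w(-120,-30,330),frame([0,-1])); snap("wrist","wr5"); rep("")
c=np.load("wr5.npz"); W=cloud(c); L=loc(W); z=W[...,2]; S=cv2.cvtColor(c["image"],cv2.COLOR_BGR2HSV).astype(int)
m=(S[...,0]>18)&(S[...,0]<34)&(S[...,1]>150)&(abs(L[...,0]+96)<30)&(abs(L[...,1])<35)&(z>120)&(z<230)
for lo,hi in((120,190),(180,230)):
    j=m&(z>lo)&(z<hi)
    if j.sum(): print("brass",j.sum(),L[j].min(0).round(1),L[j].max(0).round(1),"z",np.percentile(z[j],[5,50,95]).round(1))
E
```

```text
23.4 [519.2 -43.5 329.3] F [-0.7 -0.2 -0.4] gap -0.3 q7 -1.4
brass 260 [-102.   -17.1] [-90.9   1.6] z [155.  156.3 157.7]
brass 258 [-100.9    1.4] [-90.1  20.6] z [199.  200.6 201.8]
```

```bash
python3 - <<'E'
from h import *
for n in("wr2","wr5"):
    c=np.load(n+".npz"); W=cloud(c); L=loc(W); z=W[...,2]; S=cv2.cvtColor(c["image"],cv2.COLOR_BGR2HSV).astype(int)
    for t,b in(("plate",(abs(L[...,0]+75)<8)&(abs(L[...,1]-16)<8)),("top",(abs(L[...,0]+20)<40)&(abs(L[...,1]+40)<30)),("leaf",(abs(L[...,0]+97)<5)&(abs(L[...,1]-80)<30)),
      ("thumb",(abs(L[...,0]+96)<4)&(abs(L[...,1]+11)<4)&(z<190)),("hole",(abs(L[...,0]+95)<3)&(abs(L[...,1]-15)<3)&(z>150))):
        print(n,t,b.sum(),np.percentile(z[b],[10,50,90]).round(2))
a=np.load("wr5.npz")["image"][120:260,180:340]; cv2.imwrite("pics/c5.png",cv2.resize(a,(640,560),interpolation=2))
E
```

```text
wr2 plate 627 [208.42 209.41 210.45]
wr2 top 12890 [199.38 200.34 201.27]
wr2 leaf 1271 [199.46 200.35 201.21]
wr2 thumb 120 [175.37 176.39 177.25]
wr2 hole 83 [211.48 212.33 213.12]
wr5 plate 639 [208.52 209.38 210.36]
wr5 top 12914 [199.39 200.33 201.26]
wr5 leaf 1260 [199.42 200.3  201.15]
wr5 thumb 107 [155.27 156.34 157.5 ]
wr5 hole 77 [199.73 200.68 201.53]
```

View pics/c5.png

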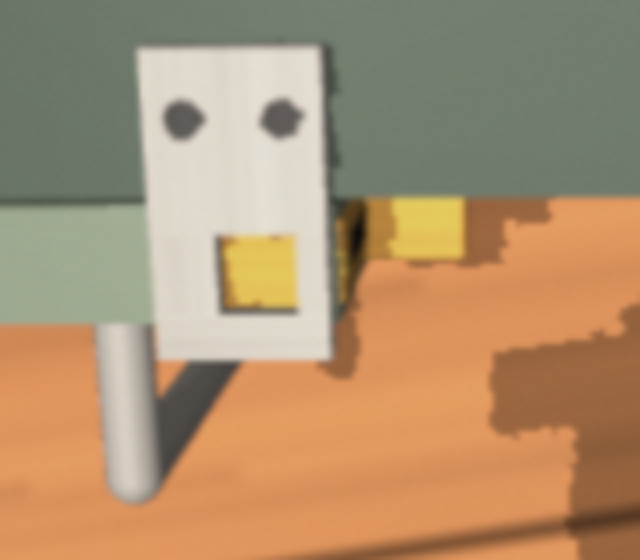

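The crop shows the hole with brass level with the leaf top and the thumb piece low, at z≈156. That puts the bolt at its full 22 mm travel (it started about 2 mm down). Next I measure the left handle and swing that leaf.

```bash
python3 - <<'E'
from h import *
c=np.load("wr5.npz"); W=cloud(c); L=loc(W); z=W[...,2]
b=(L[...,0]<-112)&(L[...,0]>-165)&(abs(L[...,1]-45)<25)&(z>165)&(z<182)
q=L[b]; print("post+bar",b.sum(),q.min(0).round(1),q.max(0).round(1),np.median(q[:,1]).round(1),z[b].max().round(1))
open_gripper()
p,f=handle(1,0,290,-1); print(loc(p)); movep(p,f); rep("above")
p,_=handle(1,0,144,-1); print(movel(p,max_speed=120,guard=15)); rep("down")
clamp(); rep("clamped")
E
```

```text
post+bar 628 [-145.8   40.1] [-112.    51.2] 44.4 177.7
[-142.   45.]
above 26.7 [509.3  33.7 289.8] F [ 0.3 -0.5  0.1] gap 85.2 q7 0.71
False
down 28.1 [509.8  33.8 144.6] F [-0.4 -0.1  0.5] gap 85.2 q7 0.54
clamped 28.7 [509.5  34.1 144.2] F [-0.6  2.5  4.5] gap 9.3 q7 0.54
```

```bash
python3 - <<'E'
from h import *
import h
for a in np.linspace(0,1.7,13)[1:]:
    p,f=handle(1,a,144,-1); p[:2]+=R@[3*np.sin(a),0]
    movel(p,f,max_speed=70); rep(round(float(a),2))
    if np.linalg.norm(read_state()["ft_force"])>50: print("HIGH"); break
E
```

```text
0.14 29.1 [494.8  42.7 144.2] F [0.2 2.4 5. ] gap 9.3 q7 0.39
0.28 29.5 [481.3  53.2 144.1] F [-2.2  0.  10. ] gap 9.4 q7 0.23
0.42 29.9 [469.2  65.7 144.1] F [-5.6 -0.6 13.7] gap 9.3 q7 0.08
0.57 30.3 [458.8  80.  144.1] F [-9.7 -4.2 20.1] gap 9.4 q7 -0.08
0.71 30.7 [450.4  95.6 144. ] F [-14.7  -4.5  25. ] gap 9.4 q7 -0.24
0.85 31.1 [444.3 112.6 144. ] F [-20.4  -4.3  29.7] gap 8.8 q7 -0.39
0.99 31.5 [440.6 130.3 144. ] F [-24.3  -2.4  30.8] gap 9.4 q7 -0.55
1.13 31.9 [439.6 148.6 144. ] F [-28.2   1.5  32. ] gap 9.2 q7 -0.71
1.27 32.3 [441.2 167.  144. ] F [-28.1   4.4  29.3] gap 9.3 q7 -0.86
1.42 32.7 [445.5 184.9 144.1] F [-25.8   7.8  25.7] gap 9.2 q7 -1.0
1.56 33.1 [452.3 201.9 144.1] F [-22.9  11.2  20.3] gap 9.5 q7 -1.15
1.7 33.5 [461.4 217.7 144.1] F [-18.5  11.7  16.1] gap 9.2 q7 -1.28
```

```bash
python3 - <<'E'
from h import *
open_gripper(); p=read_state()["eef_pos"]; movel(p+[0,0,130],max_speed=150)
movep(w(-130,0,400),frame([0,-1])); rep("look"); snap("wrist","wr6"); snap("side","sd6"); snap("scene","sc6")
for n in("wr6","sd6","sc6"):
    c=np.load(n+".npz"); W=cloud(c); L=loc(W); z=W[...,2]
    for sd in(-1,1):
        t=(abs(z-199)<4)&(L[...,0]<-125)&(L[...,0]>-300)&(sd*L[...,1]>120)&(sd*L[...,1]<220)
        if t.sum()>30:
            q=L[t]; r=np.polyfit(q[:,0],q[:,1],1); print(n,sd,t.sum(),"angle",np.pi/2-sd*np.arctan(r[0]),q.min(0).round(),q.max(0).round())
E
```

```text
look 36.3 [514.1 -11.5 399.1] F [1.  1.  0.2] gap 85.1 q7 -1.93
wr6 -1 3942 angle 1.6561695875669928 [-283. -180.] [-125. -145.]
wr6 1 3460 angle 1.714709570146446 [-271.  147.] [-125.  188.]
sd6 -1 846 angle 1.6476429383896192 [-283. -183.] [-125. -148.]
sd6 1 381 angle 1.7016162602992608 [-270.  145.] [-126.  187.]
sc6 -1 542 angle 1.6467090518553655 [-285. -184.] [-125. -149.]
sc6 1 311 angle 1.7085583283971797 [-275.  143.] [-125.  185.]
```

View pics/sd6.png

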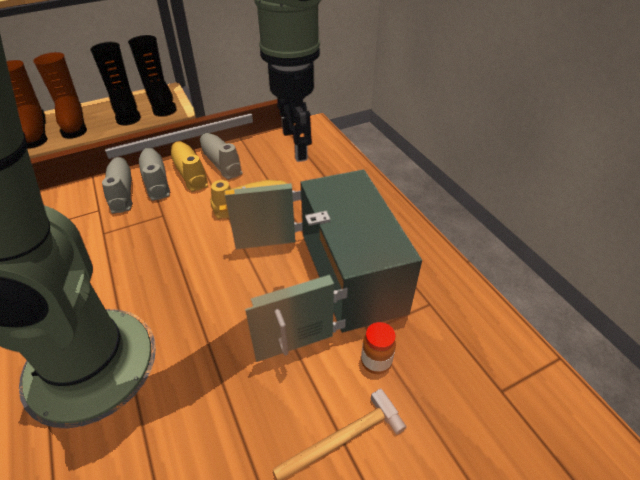

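The side view shows both leaves open, at about 1.65 rad (right, around (290,318)) and 1.71 rad (left, around (262,215)). The jar (379,348), hammer and last are where they were, and the robot is clear of everything.

```bash
python3 -c "
from workcell import *
print(finish_job())"
```

```text
the job is handed in; nothing more can be done
None
```

The job is handed in at about 36 s of the 72 s allowed: right leaf open to about 1.65 rad, flush bolt pushed fully down, left leaf open to about 1.71 rad, and the jar, hammer and last look unmoved.

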